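# Point out the two vessels for the next exercise and start the lab timer

### The job

Show the class the two vessels of the next exercise in the order they will use them: with the fingertips pointing straight down, stay still a few centimetres above the middle of the conical flask's mouth for two seconds, then in the same way above the measuring cylinder's mouth, and after that start the lab timer by pressing its wide key right down and letting it up again. Only point at the vessels: touch none of them, do not point at the other two in the tray, press neither of the timer's two small round keys, and leave everything standing or lying where it is.

Things in the scene. Friction and masses are not known exactly. Their poses are not given: they have to be found in the camera images.
- conical_flask: Conical (Erlenmeyer) flask of milky white plastic, 70 g, standing loose and upright in the tray: foot 82 mm across, sides sloping in from 12 mm up to a narrow neck 34 mm across that begins 100 mm up, lip 39 mm across, 140 mm tall, open at the top. Origin at the centre of its underside, z up.
- flask_mouth (a point): Centre of the conical flask's mouth, level with the lip, 140 mm above its underside; z up.
- measuring_cylinder: Measuring cylinder of the same plastic, 70 g, standing loose and upright in the tray: a slim tube 28 mm across on a six-sided foot 62 mm across, with fine graduations, 200 mm tall, open at the top; the tallest of the four vessels. Origin at the centre of its underside, z up.
- cylinder_mouth (a point): Centre of the measuring cylinder's mouth, level with the rim, 200 mm above its underside; z up.
- beaker: Beaker of the same plastic, 60 g, loose in the tray: a wide straight cup 68 mm across (rim 72 mm) and 95 mm tall. Not to be pointed at or touched. Origin at the centre of its underside, z up.
- beaker_mouth (a point): Centre of the beaker's mouth, level with the rim, 95 mm above its underside; z up.
- volumetric_flask: Stoppered volumetric flask of the same plastic, 80 g, loose in the tray: a round bulb 62 mm across with a long thin neck 16 mm across and a stopper, 170 mm tall. Not to be pointed at or touched. Origin at the centre of its underside, z up.
- volumetric_top (a point): Top centre of the volumetric flask's stopper, 170 mm above its underside; z up.
- tray: Shallow wooden tray, fixed to the bench, 270 mm along its x, 320 mm along its y, 40 mm high, walls and floor 8 mm thick; the four vessels stand on its inner floor (8 mm above the bench) in any of four places about 130 to 150 mm apart (100 mm at the least). Origin at the centre of its underside, z up.
- timer: Lab countdown timer lying loose on its back, left or right of the tray: white case 85 mm along its x, 120 mm along its y, 24 mm high, 220 g. Display on the +x half; along the -x edge three dark grey keys at x -23 mm: the wide rectangular start key at y -27 mm, two small round setting keys (12 mm across, 4 mm proud) at y +21 and +43 mm. Origin at the centre of its underside, z up.
- start_key_top (a point): Centre of the top face of the timer's wide start key (24 mm along the timer's x, 46 mm along its y). Unpressed it is 32 mm above the bench, 8 mm proud of the case. Axes as the timer's, z up.
- start_key (a joint): Travel of the wide start key: 0 = up, 0.004 m = right down. Springs back by itself; it takes about 1.2 N to start moving and 4 N to go right down.
- minute_key (a joint): Travel of the small round key at y +21 mm on the timer: 0 = up, 0.003 m = down. Leave it alone.
- second_key (a joint): Travel of the small round key at y +43 mm on the timer: 0 = up, 0.003 m = down. Leave it alone.
- calculator: Black pocket calculator lying loose on the bench on the other side of the tray from the timer, 150 mm along its x, 80 mm along its y, 15 mm thick (17 mm over its many small square keys), 130 g. Leave it alone. Origin at the centre of its underside, z up.
There are look-alikes about, which are no part of the job. What is shaped like the timer but green or orange is not meant.

How it is judged:
By the outcome, as a careful person would: the job done as asked, in the order asked, and still so for the second after the job is handed in, with the robot touching nothing.
It also fails if it takes over 58 s, if anything falls off the work surface, if the arm or the gripper's body presses on something with over 40 N, if the wrist force passes 120 N, or if a joint passes its speed limit or range.

### The arm

A 7-joint arm with a two-finger parallel gripper is mounted at the origin on the work surface. World frame = base frame: x ahead of the robot, y to its left, z up, the work surface at z = 0. Lengths are in m, angles in rad, forces in N, time in s.
With the tool pointing down it reaches from about 0.4 to 0.925 m from the base axis. Payload 5.6 kg.
Tool frame: the origin (TCP) lies between the finger pads, 19 mm behind the fingertips; this is the grasp point; y points along the fingers, x is the direction in which the jaws open and shut, and the axes are right-handed (so a half turn about y gives the same grasp; the last joint's range is limited). The gripper opens to 85 mm and grips with 20 to 120 N. Pads are 22 mm wide; open, the fingers measure 114 mm over their backs; the gripper's body (76 mm by 85 mm) begins 54 mm behind the grasp point. The pads swing forward as they close: fully open they stand 13 mm farther back than shut.
Start: joints at [1.17, 0.468, -0.012, 1.603, 0.006, 1.071, -0.056], TCP at [0.228, -0.609, 0.25] pointing down, gripper open.
Joint ranges: [-2.53, 2.53], [-0.31, 2.02], [-1.57, 1.55], [0.28, 2.44], [-1.29, 4.43], [0.15, 1.84], [-2.92, 2.92]. Speed limits (rad/s): [2.57, 2.57, 3.14, 3.14, 3.14, 3.14, 3.14].

### API

Orientations are given as [roll, pitch, yaw] about the fixed x, y, z axes, in that order (R = Rz(yaw) Ry(pitch) Rx(roll)).
In Python, from cell import bot, eyes gives the robot as it stands.
- The arm moves only by the tool drive_tool, never from a script. Its argument "deltas" is a list of rows, each a list of 4 numbers: the shift along the world's x, y, z as a fraction of full scale, then the turn about the world's z as a fraction of full scale. A call has 1 to 12 rows; each row shifts and turns the pose as measured when the row begins; what a row does not reach is not made up. Full scale, the value 1, is 40 cm for a shift and pi rad for a turn. A row lasts 1/12 s, in which the tool goes at most 41.7 mm and 7.16 degrees, less where a joint would pass 70% of its speed; a pose out of reach is approached as far as the arm can. A call with a number of a shift or a turn outside -1 to 1 is refused whole. A call with a gripper value outside its range is refused whole. "claw" is the finger opening in mm, from 0 to 85.4, set as the call begins (left out, the last holds). The fingers move at their own pace and stop on an object; "grip_force" is the grip in N (left out, the last holds). Time passes only in rows, so rows that do not move let the fingers close. It gives the time, the measured TCP pose, the force and the opening at its end, in the units of the state.
- bot.sense(): the state, without advancing time (a new reading comes with each control period).
- eyes.snapshot(name): name is "scene" or "top" or "wrist"; returns a dict with "pixels" (480x640x3 uint8, blue, green, red), "range_z" (480x640 float32, m along the optical axis (not along the pixel's ray), 0 where there is no reading), "fx", "fy", "cx", "cy" (pixels), "R" (3x3) and "t" (3): a world point X has camera coordinates R X + t; the wrist camera has in their place "hand_eye" (4x4, takes a point from camera to tool coordinates, whose origin is the TCP and whose axes are the tool frame's). Camera axes: x right, y down, z forward; pixel columns grow to the right and rows downward; lengths in m; the calibration is good to about 2 mm. A picture is of the moment at which its call begins: read the wrist's pose just before it.
- bot.hand_in(): hands the job in, once; it reports no verdict.
The state is a dict: "time_s": time; "joint_positions": joint angles; "joint_vel": joint speeds; "joint_torque": joint torques, N m; "tool_pos": TCP position; "eef_rot": TCP orientation; "ft_force": force on the tool from outside, world axes, zero at the start; "ft_torque": the same for the moment, N m; "width": finger opening in m.
Only numpy, scipy, OpenCV 4.12 (cv2) and the standard library are available. Lean on these libraries where they do the work, as an engineer would, in place of code of your own. Each camera call takes 0.05 s, during which the arm holds its last target. There are 200 camera calls.

## Working session

There is one attempt and no reset: what is moved stays moved. The work goes in short steps, Python scripts to look and compute and a tool call to move; the robot and the scene stay as the last step left them, time stands still between calls to the robot, and variables do not carry over. Pictures are saved under pics/ and viewed, about 8 in all and at most 12, crops included, and the job is handed in when it is done.

Besides the shell and the picture viewer there is one more tool, called by a JSON object that holds its "api" and its "payload". drive_tool: Moves the arm, as the interface text tells. Its arguments: {"type":"object","properties":{"deltas":{"type":"array","items":{"type":"array","items":{"type":"number","minimum":-1,"maximum":1}}},"claw":{"type":"number"},"grip_force":{"type":"number"}},"required":["deltas"]}

```bash
mkdir -p pics && cat > h.py <<'E'
import numpy as np, cv2
from cell import bot, eyes
def snap(n):
    s=eyes.snapshot(n); np.savez('pics/%s.npz'%n,**{k:v for k,v in s.items()}); return s
def cloud(s):
    z=s['range_z']; v,u=np.mgrid[:480,:640]
    c=np.stack([(u-s['cx'])/s['fx']*z,(v-s['cy'])/s['fy']*z,z],-1)
    return (c-s['t'])@s['R']   # R^T(c-t)
def ray(s,u,v,h):
    d=s['R'].T@np.array([(u-s['cx'])/s['fx'],(v-s['cy'])/s['fy'],1]); o=-s['R'].T@s['t']
    return o+d*(h-o[2])/d[2]
E
python3 - <<'E'
from h import *
st=bot.sense(); print({k:np.round(st[k],3) for k in ('time_s','tool_pos','eef_rot','ft_force','width')})
for n in('scene','top'):
    s=snap(n); cv2.imwrite(f'pics/{n}0.png',s['pixels']); print(n,s['fx'],s['cx'],s['cy'],np.round(-s['R'].T@s['t'],3))
E
```

```text
{'time_s': np.float64(0.0), 'tool_pos': array([ 0.227, -0.608,  0.249]), 'eef_rot': array([-1.571,  0.002, -1.213]), 'ft_force': array([ 0.87 , -0.725,  0.135]), 'width': np.float64(0.086)}
scene 472.5718919951075 322.899542150227 241.33891371836066 [ 0.945 -0.836  0.929]
top 498.2109924495881 323.9475672006657 239.68771655989232 [0.347 0.051 1.509]
```

View pics/top0.png

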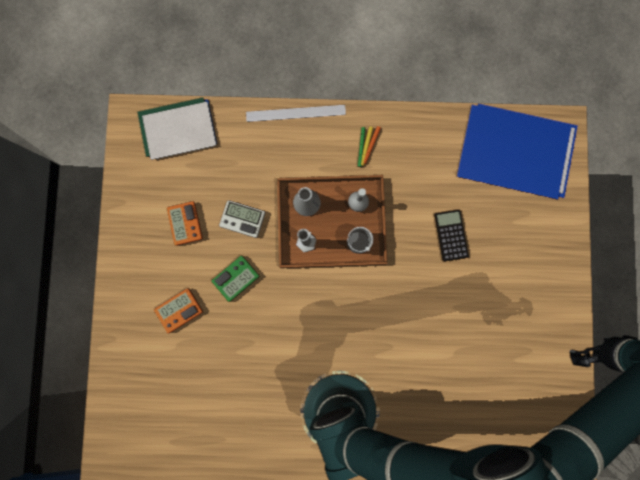

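View pics/scene0.png

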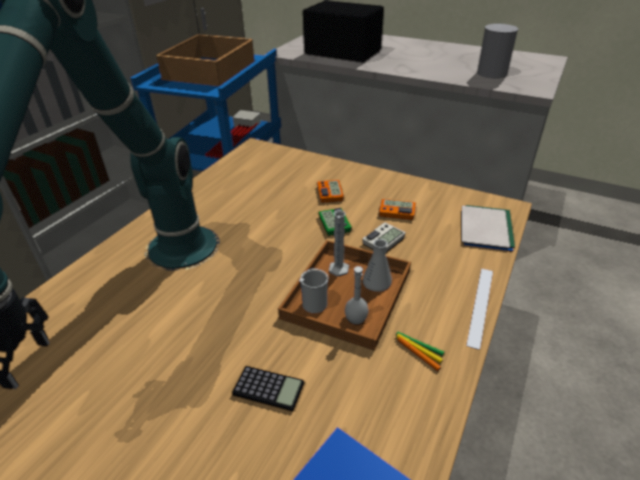

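The top view shows the tray at about (333,222), with the conical flask near (307,200), the volumetric flask near (359,200), the cylinder near (304,238) and the beaker near (360,240). The white timer is at (243,218) and the calculator at (451,235). The scene view agrees: cylinder at (339,240), conical flask at (377,265).

```bash
python3 - <<'E'
from h import *
P={}
for n in('scene','top'):
    s=dict(np.load(f'pics/{n}.npz')); p=cloud(s); P[n]=p; s_=s
    hsv=cv2.cvtColor(s['pixels'],cv2.COLOR_BGR2HSV)
    m=(hsv[...,1]<70)&(s['range_z']>0)&(p[...,2]>0.05)&(p[...,2]<.25)&(p[...,0]>.3)&(p[...,0]<.8)&(abs(p[...,1])<.35)
    k,l,st,c=cv2.connectedComponentsWithStats(m.astype(np.uint8))
    for i in range(1,k):
        if st[i,4]<15: continue
        q=p[l==i]; zt=np.percentile(q[:,2],98); t=q[q[:,2]>zt-.012]
        print(n,np.round(c[i]),st[i,4],'zmax %.3f'%zt,'top mean',np.round(t.mean(0),3),'mid',np.round((t.min(0)+t.max(0))/2,3), 'ext',np.round(np.ptp(t,axis=0),3))
s=dict(np.load('pics/top.npz')); p=P['top']
c=s['pixels'][165:285,205:405]; cv2.imwrite('pics/crop.png',cv2.resize(c,None,fx=4,fy=4,interpolation=cv2.INTER_CUBIC))
hsv=cv2.cvtColor(s['pixels'],cv2.COLOR_BGR2HSV)
m=((p[...,2]>.014)&(p[...,2]<.05)).astype(np.uint8); m[:,:215]=0;m[:,272:]=0;m[:195]=0;m[242:]=0
cs,_=cv2.findContours(m,0,2)
for q in cs:
    if cv2.contourArea(q)>100:
        r=cv2.minAreaRect(q); b=cv2.boxPoints(r); print(r); w=np.array([ray(s,u,v,.024) for u,v in b]); print(np.round(w,3),w.mean(0))
E
```

```text
scene [339. 235.] 476 zmax 0.207 top mean [0.498 0.113 0.202] mid [0.497 0.113 0.202] ext [0.03  0.036 0.014]
scene [378. 260.] 615 zmax 0.148 top mean [0.618 0.116 0.143] mid [0.618 0.115 0.144] ext [0.035 0.043 0.017]
scene [357. 296.] 459 zmax 0.178 top mean [ 0.623 -0.043  0.175] mid [ 0.623 -0.041  0.174] ext [0.018 0.02  0.013]
scene [313. 285.] 724 zmax 0.103 top mean [ 0.499 -0.042  0.098] mid [ 0.502 -0.043  0.099] ext [0.07  0.076 0.015]
top [306. 200.] 349 zmax 0.151 top mean [0.616 0.116 0.146] mid [0.615 0.115 0.147] ext [0.037 0.036 0.016]
top [358. 199.] 297 zmax 0.180 top mean [ 0.618 -0.039  0.177] mid [ 0.618 -0.04   0.176] ext [0.02  0.017 0.012]
top [360. 238.] 195 zmax 0.109 top mean [ 0.498 -0.045  0.103] mid [ 0.497 -0.042  0.104] ext [0.07  0.069 0.014]
top [304. 236.] 153 zmax 0.209 top mean [0.495 0.113 0.206] mid [0.494 0.113 0.205] ext [0.03  0.032 0.013]
((241.345947265625, 218.37567138671875), (39.99568176269531, 28.158723831176758), 17.10272979736328)
[[0.533 0.377 0.024]
 [0.616 0.356 0.024]
 [0.583 0.239 0.024]
 [0.501 0.261 0.024]] [0.55826605 0.30832152 0.024     ]
```

View pics/crop.png

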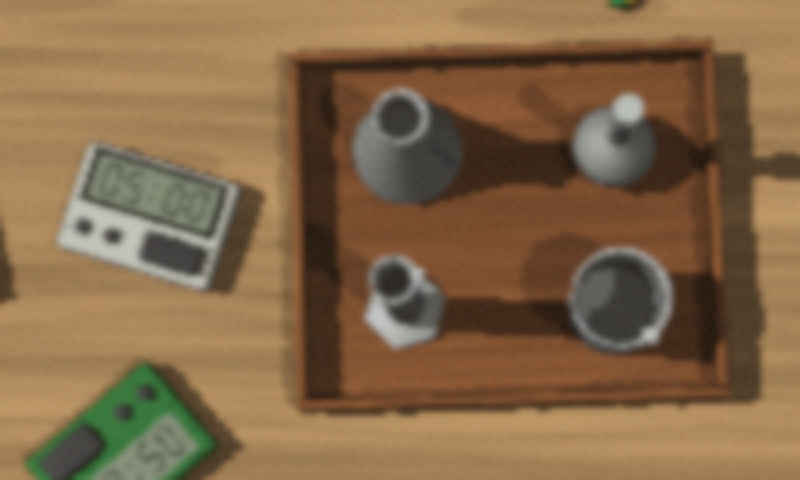

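{"api": "drive_tool", "payload": {"deltas": [[0.04,0.07,0.035,-0.008],[0.04,0.07,0.035,-0.008],[0.04,0.07,0.035,-0.008],[0.04,0.07,0.035,-0.008],[0.04,0.07,0.035,-0.008],[0.04,0.07,0.035,-0.008],[0.04,0.07,0.035,-0.008],[0.04,0.07,0.035,-0.008],[0.04,0.07,0.035,-0.008],[0.04,0.07,0.035,-0.008],[0.04,0.07,0.035,-0.008],[0.04,0.07,0.035,-0.008]], "claw": 0}}

```text
time_s: 1.1
tool_pos: [0.4142, -0.2586, 0.4136]
eef_rot: [-1.582, 0.016, -1.545]
ft_force: [0.9, -0.4, 0.2]
width: 0.0001
```

```bash
python3 - <<'E'
from h import *
s=dict(np.load('pics/top.npz'))
def keymask(s,h,reg):
    g=s['pixels'].max(2); w=reg
    return w
p=s['pixels'][200:242,215:275]; g=p.max(2).astype(np.uint8)
u0,v0=215,200
m=np.zeros(g.shape,np.uint8)
m[(g<95)]=1
k,l,st,c=cv2.connectedComponentsWithStats(m)
for i in range(1,k):
    if st[i,4]>5: print(st[i],np.round(c[i]+[u0,v0],1),np.round(ray(s,*(c[i]+[u0,v0]),.032),3))
print(ray(s,248.5,228.2,.032))
st=bot.sense(); print(np.round(st['tool_pos'],3),np.round(st['eef_rot'],3),np.round(st['joint_positions'],2),st['width'])
E
```

```text
[41 12  5 12 15] [258.7 217.9] [0.56  0.255 0.032]
[ 42  12  13  26 134] [263.2 225. ] [0.539 0.241 0.032]
[26 24 15  9 98] [248.  228.1] [0.528 0.286 0.032]
[0.52796762 0.28418808 0.032     ]
[ 0.414 -0.259  0.414] [-1.582  0.016 -1.545] [ 0.68  0.08 -0.2   1.74  0.01  1.34 -1.06] 9.831357520610362e-05
```

{"api": "drive_tool", "payload": {"deltas": [[0.043,0.08,-0.01,-0.008],[0.043,0.08,-0.01,-0.008],[0.043,0.08,-0.01,-0.008],[0.043,0.08,-0.01,-0.008],[0.043,0.08,-0.01,-0.008],[0.043,0.08,-0.01,-0.008],[0.043,0.08,-0.01,-0.008],[0.043,0.08,-0.01,-0.008],[0.043,0.08,-0.01,-0.008],[0.043,0.08,-0.01,-0.008],[0.03,0.06,-0.01,-0.008],[0,0,0,0]]}}

```text
time_s: 2.1
tool_pos: [0.6037, 0.1102, 0.3689]
eef_rot: [-1.58, 0.014, -1.832]
ft_force: [-0.6, 1.0, -0.6]
width: 0.0
```

{"api": "drive_tool", "payload": {"deltas": [[0.01,0.003,-0.04,0],[0.01,0.003,-0.04,0],[0.007,0.003,-0.04,0],[0.005,0.002,-0.04,0],[0,0,-0.04,0],[0,0,-0.04,0],[0,0,-0.04,0],[0,0,-0.04,0],[0,0,-0.03,0],[0,0,-0.02,0],[0,0,0,0],[0,0,0,0]]}}

```text
time_s: 3.1
tool_pos: [0.6138, 0.1118, 0.21]
eef_rot: [-1.587, 0.008, -1.828]
ft_force: [0.4, -0.5, -0.1]
width: 0.0003
```

{"api": "drive_tool", "payload": {"deltas": [[0.008,0.009,-0.008,0],[0,0,0,0],[0,0,0,0],[0,0,0,0],[0,0,0,0],[0,0,0,0],[0,0,0,0],[0,0,0,0],[0,0,0,0],[0,0,0,0],[0,0,0,0],[0,0,0,0]]}}

```text
time_s: 4.1
tool_pos: [0.6196, 0.1164, 0.2111]
eef_rot: [-1.58, 0.011, -1.828]
ft_force: [1.0, 0.0, 0.0]
width: 0.0002
```

```bash
python3 - <<'E'
from h import *
st=bot.sense(); print(np.round(st['tool_pos'],4),np.round(st['eef_rot'],4),np.round(st['joint_vel'],4))
a=snap('scene')['pixels'][150:330,250:450]; s=snap('wrist')
cv2.imwrite('pics/f1.png',np.hstack([cv2.resize(a,(400,360),interpolation=2),cv2.resize(s['pixels'],(400,300))[:,:] if 0 else cv2.copyMakeBorder(cv2.resize(s['pixels'],(400,300)),0,60,0,0,0)]))
E
```

```text
[0.6196 0.1164 0.2111] [-1.5799  0.0112 -1.8276] [ 0.0011  0.0014 -0.0006  0.0005 -0.0005  0.0016  0.0016]
```

View pics/f1.png

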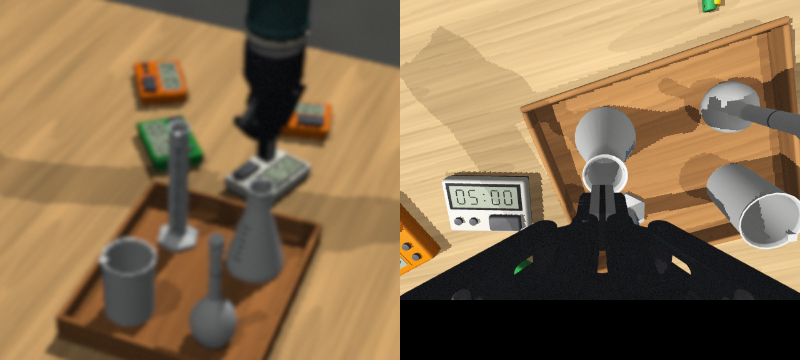

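The scene half shows the closed fingertips about 4 cm above the flask's mouth (260,185). The wrist half shows the mouth at (605,172), just ahead of the tips. I'll hold here.

{"api": "drive_tool", "payload": {"deltas": [[0,0,0,0],[0,0,0,0],[0,0,0,0],[0,0,0,0],[0,0,0,0],[0,0,0,0],[0,0,0,0],[0,0,0,0],[0,0,0,0],[0,0,0,0],[0,0,0,0],[0,0,0,0]]}}

```text
time_s: 5.2
tool_pos: [0.6196, 0.1164, 0.2109]
eef_rot: [-1.58, 0.011, -1.828]
ft_force: [0.4, -0.0, -0.0]
width: 0.0
```

{"api": "drive_tool", "payload": {"deltas": [[0,0,0,0],[0,0,0,0],[0,0,0,0],[0,0,0,0],[0,0,0,0],[0,0,0,0],[0,0,0,0],[0,0,0,0],[0,0,0,0],[0,0,0,0],[0,0,0,0],[0,0,0,0]]}}

```text
time_s: 6.2
tool_pos: [0.6196, 0.1163, 0.211]
eef_rot: [-1.58, 0.011, -1.828]
ft_force: [0.6, 0.5, -0.6]
width: 0.0002
```

{"api": "drive_tool", "payload": {"deltas": [[0,0,0.06,0],[0,0,0.07,0],[0,0,0.07,0],[0,0,0.06,0],[-0.02,0,0.02,0],[-0.05,-0.001,0,0],[-0.06,-0.001,0,0],[-0.06,-0.001,0,0],[-0.06,-0.001,0,0],[-0.04,-0.001,0,0],[-0.02,0,0,0],[0,0,0,0]]}}

```text
time_s: 7.2
tool_pos: [0.4837, 0.1132, 0.3211]
eef_rot: [-1.588, 0.007, -1.828]
ft_force: [0.1, -0.7, -0.6]
width: 0.0002
```

{"api": "drive_tool", "payload": {"deltas": [[0.02,0,0,0],[0.01,0,-0.02,0],[0,0,-0.03,0],[0,0,-0.03,0],[0,0,-0.025,0],[0,0,-0.015,0],[0,0,-0.01,0],[0,0,0,0],[0,0,0,0],[0,0,0,0]]}}

```text
time_s: 8.03
tool_pos: [0.5038, 0.1127, 0.262]
eef_rot: [-1.589, 0.009, -1.831]
ft_force: [0.3, 0.9, 1.3]
width: -0.0001
```

{"api": "drive_tool", "payload": {"deltas": [[-0.017,0,0.012,0],[0,0,0,0],[0,0,0,0],[0,0,0,0],[0,0,0,0],[0,0,0,0]]}}

```text
time_s: 8.53
tool_pos: [0.4971, 0.1132, 0.27]
eef_rot: [-1.584, 0.011, -1.831]
ft_force: [0.1, 0.3, 0.3]
width: -0.0003
```

```bash
python3 - <<'E'
from h import *
st=bot.sense(); print(np.round(st['tool_pos'],4),np.round(st['eef_rot'],4),np.round(st['joint_vel'],4))
a=snap('scene')['pixels'][150:330,250:450]; s=snap('wrist')
cv2.imwrite('pics/f2.png',np.hstack([cv2.resize(a,(400,360),interpolation=2),cv2.copyMakeBorder(cv2.resize(s['pixels'],(400,300)),0,60,0,0,0)]))
E
```

```text
[0.4971 0.1132 0.27  ] [-1.5836  0.011  -1.8311] [ 0.0001 -0.0082 -0.0013 -0.0009  0.0017  0.0002  0.0005]
```

View pics/f2.png

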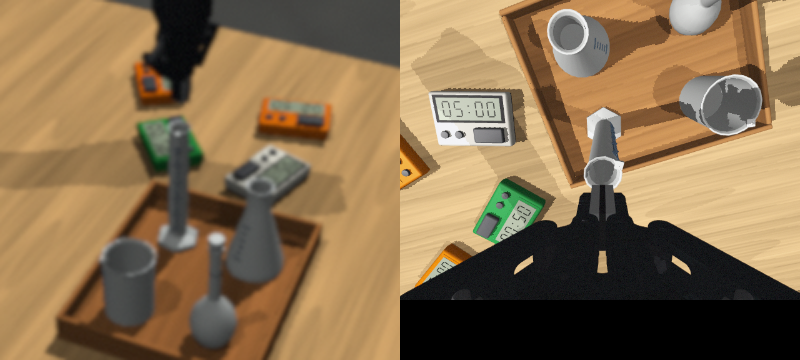

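The scene half shows the fingertips over the cylinder's mouth (178,125). In the wrist half the mouth at (602,172) is under the tips, the flask is standing untouched, and the timer is at (472,118).

{"api": "drive_tool", "payload": {"deltas": [[0,0,0,0],[0,0,0,0],[0,0,0,0],[0,0,0,0],[0,0,0,0],[0,0,0,0],[0,0,0,0],[0,0,0,0],[0,0,0,0],[0,0,0,0],[0,0,0,0],[0,0,0,0]]}}

```text
time_s: 9.63
tool_pos: [0.4971, 0.113, 0.2693]
eef_rot: [-1.585, 0.011, -1.831]
ft_force: [0.1, -0.2, 0.2]
width: 0.0002
```

{"api": "drive_tool", "payload": {"deltas": [[0,0,0,0],[0,0,0,0],[0,0,0,0],[0,0,0,0],[0,0,0,0],[0,0,0,0],[0,0,0,0],[0,0,0,0],[0,0,0,0],[0,0,0,0],[0,0,0,0],[0,0,0,0]]}}

```text
time_s: 10.63
tool_pos: [0.4971, 0.1131, 0.2694]
eef_rot: [-1.585, 0.011, -1.831]
ft_force: [-1.1, 0.8, 0.4]
width: -0.0001
```

{"api": "drive_tool", "payload": {"deltas": [[0,0,0,0],[0,0,0,0],[0,0,0,0],[0,0,0,0],[0,0,0,0],[0,0,0,0]]}}

```text
time_s: 11.13
tool_pos: [0.4971, 0.113, 0.2694]
eef_rot: [-1.585, 0.011, -1.831]
ft_force: [0.4, 0.7, 0.4]
width: 0.0
```

{"api": "drive_tool", "payload": {"deltas": [[0,0,0.05,0],[0,0.03,0.04,0],[0.01,0.06,0,0],[0.015,0.07,0,0],[0.015,0.07,0,0],[0.015,0.07,0,0],[0.01,0.07,0,0],[0.01,0.04,-0.03,0],[0,0.01,-0.07,0],[0,0,-0.08,0],[0,0,-0.08,0],[0,0,-0.05,0]]}}

```text
time_s: 12.13
tool_pos: [0.5303, 0.291, 0.1854]
eef_rot: [-1.575, 0.022, -1.836]
ft_force: [0.0, -0.4, 0.4]
width: -0.0003
```

{"api": "drive_tool", "payload": {"deltas": [[0,0,-0.05,0],[0,0,-0.02,0],[0,0,0,0],[0,0,0,0]]}}

```text
time_s: 12.47
tool_pos: [0.5275, 0.2898, 0.1507]
eef_rot: [-1.582, 0.015, -1.836]
ft_force: [0.4, -0.7, 0.3]
width: -0.0002
```

```bash
python3 - <<'E'
from h import *
from scipy.spatial.transform import Rotation as Ro
st=bot.sense(); s=snap('wrist'); print(np.round(st['tool_pos'],4),np.round(st['eef_rot'],3))
T=np.eye(4);T[:3,:3]=Ro.from_euler('xyz',st['eef_rot']).as_matrix();T[:3,3]=st['tool_pos'];T=T@s['hand_eye']
s['R']=T[:3,:3].T; s['t']=-s['R']@T[:3,3]; p=cloud(s)
hsv=cv2.cvtColor(s['pixels'],cv2.COLOR_BGR2HSV)
d=np.hypot(p[...,0]-.528,p[...,1]-.286)
m=((s['range_z']>0)&(d<.1)&(p[...,2]>.020)&(p[...,2]<.045)&(s['pixels'].max(2)<130)&(hsv[...,1]<80)).astype(np.uint8)
k,l,q,c=cv2.connectedComponentsWithStats(m)
for i in range(1,k):
    if q[i,4]>60: print(q[i],np.round(c[i]),np.round(p[l==i].mean(0),4),np.round(ray(s,*c[i],.032),4))
cv2.imwrite('pics/w3.png',s['pixels'])
E
```

```text
[0.5275 0.2898 0.1507] [-1.582  0.015 -1.836]
[ 200  141  168   67 2705] [286. 173.] [0.5772 0.3037 0.0232] [0.5784 0.3023 0.032 ]
[220 156  16  17  78] [225. 161.] [0.5947 0.3387 0.024 ] [0.595  0.3364 0.032 ]
[253 177  16  17  69] [262. 188.] [0.5723 0.3212 0.0241] [0.5733 0.3195 0.032 ]
[ 291  217   75   38 2527] [326. 236.] [0.5325 0.2894 0.0298] [0.5332 0.2892 0.032 ]
[212 224  24  20 327] [223. 234.] [0.5504 0.3557 0.0253] [0.5518 0.3534 0.032 ]
[245 225  24  19 322] [256. 234.] [0.5444 0.3346 0.0253] [0.5459 0.3328 0.032 ]
```

View pics/w3.png

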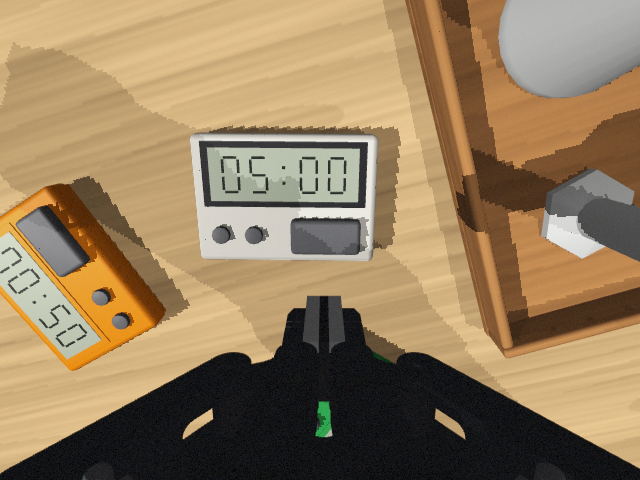

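The start key is at (326,236) and the small round keys are at (223,234) and (256,234), well to the side. The jaws lie along the key's length. I'll descend.

{"api": "drive_tool", "payload": {"deltas": [[0.009,-0.006,-0.03,0],[0,0,-0.05,0],[0,0,-0.05,0],[0,0,-0.04,0],[0,0,-0.02,0],[0,0,-0.01,0],[0,0,0,0],[0,0,0,0]]}}

```text
time_s: 13.18
tool_pos: [0.5395, 0.2885, 0.0752]
eef_rot: [-1.567, 0.027, -1.839]
ft_force: [0.6, 0.3, 0.3]
width: 0.0
```

{"api": "drive_tool", "payload": {"deltas": [[-0.018,-0.005,0,0],[0,0,-0.015,0],[0,0,-0.015,0],[0,0,0,0],[0,0,0,0]]}}

```text
time_s: 13.6
tool_pos: [0.5333, 0.2873, 0.0655]
eef_rot: [-1.562, 0.031, -1.839]
ft_force: [0.5, 0.5, 0.4]
width: 0.0
```

{"api": "drive_tool", "payload": {"deltas": [[-0.005,0,-0.015,0],[0,0,-0.012,0],[0,0,-0.008,0],[0,0,0,0]]}}

```text
time_s: 13.93
tool_pos: [0.5316, 0.2876, 0.0505]
eef_rot: [-1.561, 0.032, -1.838]
ft_force: [0.6, -0.2, 1.8]
width: 0.0004
```

Contact: 1.8 N on the key. I'll press gently from here.

{"api": "drive_tool", "payload": {"deltas": [[0,0,-0.008,0],[0,0,-0.006,0],[0,0,-0.006,0],[0,0,0,0]]}}

```text
time_s: 14.27
tool_pos: [0.5318, 0.2879, 0.0476]
eef_rot: [-1.56, 0.029, -1.839]
ft_force: [-2.2, -1.5, 3.2]
width: 0.0002
```

{"api": "drive_tool", "payload": {"deltas": [[0,0,-0.01,0],[0,0,-0.01,0],[0,0,-0.012,0]]}}

```text
time_s: 14.52
tool_pos: [0.5323, 0.2883, 0.0459]
eef_rot: [-1.556, 0.024, -1.839]
ft_force: [-14.8, -9.8, 48.3]
width: 0.0001
```

Bottomed out, and harder than I meant (48 N). I'll release straight up now.

{"api": "drive_tool", "payload": {"deltas": [[0,0,0.02,0],[0,0,0.03,0],[0,0,0.05,0],[0,0,0.06,0],[0,0,0.06,0],[0,0,0.06,0],[0,0,0.06,0],[0,0,0.06,0],[0,0,0,0],[0,0,0,0],[0,0,0,0]]}}

```text
time_s: 15.43
tool_pos: [0.5317, 0.2884, 0.2165]
eef_rot: [-1.553, 0.026, -1.838]
ft_force: [0.3, -0.5, 0.3]
width: 0.0002
```

```bash
python3 - <<'E'
from h import *
from scipy.spatial.transform import Rotation as Ro
o=dict(np.load('pics/wrist.npz'))
st=bot.sense(); s=snap('wrist'); print(np.round(st['tool_pos'],4),np.round(st['eef_rot'],3),st['ft_force'])
T=np.eye(4);T[:3,:3]=Ro.from_euler('xyz',st['eef_rot']).as_matrix();T[:3,3]=st['tool_pos'];T=T@s['hand_eye']
s['R']=T[:3,:3].T; s['t']=-s['R']@T[:3,3]; p=cloud(s)
hsv=cv2.cvtColor(s['pixels'],cv2.COLOR_BGR2HSV)
d=np.hypot(p[...,0]-.528,p[...,1]-.286)
m=((s['range_z']>0)&(d<.1)&(p[...,2]>.020)&(p[...,2]<.045)&(s['pixels'].max(2)<130)&(hsv[...,1]<80)).astype(np.uint8)
k,l,q,c=cv2.connectedComponentsWithStats(m)
for i in range(1,k):
    if q[i,4]>60: print(q[i],np.round(c[i]),np.round(p[l==i].mean(0),4),np.round(np.percentile(p[l==i][:,2],90),4))
# top view timer: compare
s2=snap('scene'); cv2.imwrite('pics/f4.png',np.hstack([cv2.resize(s2['pixels'][150:330,250:450],(400,360),interpolation=2),cv2.copyMakeBorder(cv2.resize(s['pixels'],(400,300)),0,60,0,0,0)]))
E
```

```text
[0.5317 0.2884 0.2165] [-1.553  0.026 -1.838] [ 0.31619686 -0.51528421  0.26193168]
[ 231  150  131   53 1689] [298. 175.] [0.5774 0.3034 0.0232] 0.0241
[246 162  15  13  66] [253. 167.] [0.5931 0.3363 0.024 ] 0.0251
[247 178  15  13  72] [254. 185.] [0.5791 0.3402 0.0241] 0.025
[ 301  210   56   30 1598] [328. 225.] [0.5325 0.2897 0.0299] 0.0312
[238 215  19  16 205] [247. 223.] [0.5504 0.3557 0.0252] 0.0271
[265 216  19  16 193] [273. 224.] [0.5443 0.3347 0.0255] 0.0273
```

View pics/f4.png

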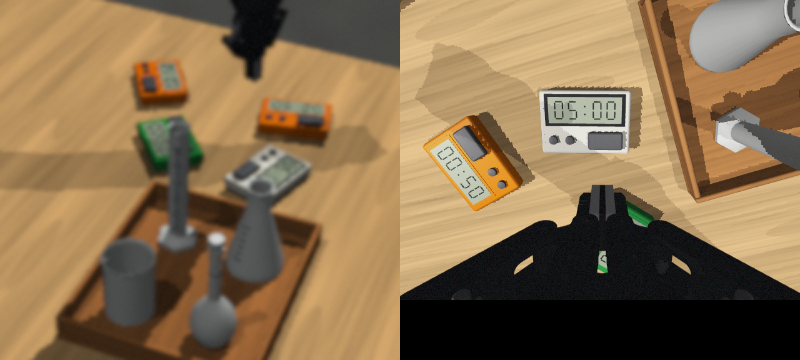

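The timer hasn't moved (key and small-key positions within 0.3 mm of before), the key is back up, all four vessels are standing, and the gripper is clear.

```bash
python3 -c "
from cell import bot
print(bot.hand_in(), bot.sense()['time_s'])"
```

```text
the job is handed in; nothing more can be done
the job is handed in; nothing more can be done
```

I pointed at the conical flask, then the measuring cylinder, then pressed the timer's wide start key and let it up. I handed the job in at about 15.5 s of the 58 s allowed.

- **Pointing:** the closed fingertips stayed still about 4 cm above the middle of each mouth. The flask hold lasted about 3 s and the cylinder hold about 2.6 s. Both were within about 3 mm of centre and about 1° of straight down.
- **Start key:** it was pressed until it stopped. The fingertip height had dropped about 4.6 mm from first contact, against the key's 4 mm travel.
- **Last check:** the final views show the start key up again and the timer unmoved to within 0.3 mm. The small keys were not touched. The tray vessels in view were upright and in place, and the gripper was about 17 cm clear with no force on it.

**What did not go as planned:**
- The last press step bottomed out at about 48 N vertical, much more than the 4 N needed. It was the fingertips that pressed, not the arm or gripper body (40 N limit), and the wrist limit is 120 N. I released it at once.
- The tool was tilted about 1.5 to 2° during the press.
- The display still read 05:00 afterwards, so I could not confirm the start from the display, only from the force and travel.
- The top and wrist views disagreed by about 5 mm on where the key was. I aimed between the two.

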